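# Hold a finned heat sink flush on a tilted power module

### The job

Pick the rectangular finned heat sink off the blue mat and, fins up, hold its flat underside flush on the sloped metal plate of the tilting stand, with one long edge laid snug along the low stop rail at the foot of the slope and roughly centred along it. Press gently so that the sprung plate gives partway without being driven to the end of its travel, leave the stand's tilt and the other things alone, and finish while still holding the heat sink in the gripper and pressing: do not let go.

Things in the scene. Friction and masses are not known exactly. Their poses are not given: they have to be found in the camera images.
- heatsink: Aluminium heat sink, 80-170 g, loose on the mat, fins up. Base 46 (x) by 70 (y) by 6 mm; on it five upright fins along y, 62 mm long, tops 33 mm above the underside; the outer fins' outer faces are 30.5 mm apart in x: grip there, above the base. Origin: centre of the underside; z up. Either long edge may go to the rail.
- rail_foot (a point): Middle of the line where the stand's sloped aluminium plate meets the upslope side of its stop rail, about 87 mm above the table; moves with the plate. x: up the slope in the plate face (away from the robot's side), y: along the rail, z: out of the face. The plate reaches 77 mm upslope and 57 mm to each side of it; the rail is 6 mm high above the face, 8 mm thick, 115 mm long.
- plate (a joint): How far the sprung plate is pressed in along its own normal, m: 0 at rest, stop at 0.008. It starts to give at about 2 to 3 N beyond the heat sink's weight (a resting heat sink does not move it), then 1.5 N per mm. It only slides, it does not tilt.
- tilt (a joint): Slope of the plate against level, rad, 0.2 to 0.5; a stiff locked hinge that does not move under pushes of this job.
- frame_far_edge (a point): Middle of the upper (far) edge of the stand's dark steel hinged frame under the plate; the stand has a 170 by 185 mm base fixed to the table. Two grey uprights 115 mm high stand at its sides, 86 mm from the middle.
- mat: Blue silicone mat, 200 (x) by 220 (y) by 4 mm, fixed to the table; origin: centre of its underside.
- round_sink: Bystander on the mat: small round aluminium heat sink with disc fins, 32 mm wide, 24 mm high; origin: centre of its underside.
- screwdriver: Bystander: screwdriver lying on the table beyond the work, 180 mm long.
- flux_jar: Bystander: small closed jar on the table, 48 mm wide, 50 mm high; origin: centre of its underside.
Things that resemble listed ones, but are neither listed nor needed, are in the scene too. Leave any black or turquoise look-alike of the heatsink alone.

How it is judged:
On the way:
1. the heat sink is lifted off the mat in the gripper (height (world z) of heatsink above 0.04 m and contact force between the fingers and heatsink above 0.3 N), for 0.2 s.
At the end, for the whole second after the job is handed in: Heat sink held still between the fingers (TCP under 47 mm above its underside), flush on the sloped plate (2.6 degrees, 2 mm), long edge along the rail (2.5 mm, 2.9 degrees), within 20 mm of the rail's middle; plate pressed in 1 to 7.2 mm (angle between the z axis of heatsink and the z axis of rail_foot, either way round below 0.045 rad and z of heatsink in the frame of rail_foot between -0.002 and 0.002 m and angle between the y axis of heatsink and the y axis of rail_foot, either way round below 0.05 rad and x of heatsink in the frame of rail_foot between 0.021 and 0.0255 m and y of heatsink in the frame of rail_foot between -0.02 and 0.02 m and value of joint plate between 0.001 and 0.0072 m and z of the grasp point in the frame of heatsink below 0.047 m and contact force between the fingers and heatsink above 0.5 N and linear speed of heatsink below 0.02 m/s); the arm keeps its last pose, push and grip.
It fails at once if the sprung plate is driven to the end of its travel (value of joint plate above 0.0078 m).
It fails at once if the stand's tilt is changed (distance of frame_far_edge from where it was at the start of the episode above 0.006 m).
It fails at once if a bystander is disturbed (distance of any of round_sink, screwdriver, flux_jar from where it was at the start of the episode above 0.02 m).
It also fails if it takes over 45 s, if anything falls off the work surface, if the arm or the gripper's body presses on something with over 40 N, if the wrist force passes 120 N, or if a joint passes its speed limit or range.

### The arm

A 7-joint arm with a two-finger parallel gripper is mounted at the origin on the work surface. World frame = base frame: x ahead of the robot, y to its left, z up, the work surface at z = 0. Lengths are in m, angles in rad, forces in N, time in s.
With the tool pointing down it reaches from about 0.425 to 0.95 m from the base axis. Payload 4.7 kg.
Tool frame: the origin (TCP) lies between the finger pads, 19 mm behind the fingertips; this is the grasp point; z points along the fingers, y is the line along which they close (so a half turn about z gives the same grasp; the last joint's range is limited). The gripper opens to 85 mm and grips with 20 to 120 N. Pads are 22 mm wide; open, the fingers measure 114 mm over their backs; the gripper's body (76 mm by 85 mm) begins 54 mm behind the grasp point. The pads swing forward as they close: fully open they stand 13 mm farther back than shut.
Start: joints at [1.255, 0.469, -0.049, 1.532, 0.024, 1.141, -0.082], TCP at [0.191, -0.647, 0.25] pointing down, gripper open.
Joint ranges: [-2.59, 2.59], [-0.33, 1.99], [-1.39, 1.29], [0.1, 2.45], [-1.04, 4.18], [0.21, 1.99], [-2.66, 2.66]. Speed limits (rad/s): [2.57, 2.57, 3.14, 3.14, 3.14, 3.14, 3.14].

### API

Orientations are given as [roll, pitch, yaw] about the fixed x, y, z axes, in that order (R = Rz(yaw) Ry(pitch) Rx(roll)).
In Python, from plant import robot gives the robot as it stands. Calls block until the motion is done:
- robot.goto(position, orientation): joint-space move of the TCP to a pose.
- robot.move_straight(position, vel=0.15, attitude=None, contact_N=None): straight line of the TCP; attitude=None keeps the orientation; vel is the mean speed in m/s. With contact_N (N) it stops when the force on the tool has changed by that much, and returns True; else False.
- robot.move_joints(angles): joint-space move.
- robot.grip(opening, strength=None): opening from 0.0 (shut) to 1.0 (fully open); strength is the grip in N (None keeps the last); returns when the fingers have stopped.
- robot.sleep(seconds).
- robot.inverse_kinematics(position, orientation): joint angles nearest the present ones, or None.
- robot.sense(): the state.
- robot.grab_frame(name): name is "side" or "top" or "wrist"; returns a dict with "image" (400x640x3 uint8, red, green, blue), "range_z" (400x640 float32, m along the optical axis (not along the pixel's ray), 0 where there is no reading), "fx", "fy", "cx", "cy" (pixels), "dist_coeffs" ([k1, k2, p1, p2, k3] as OpenCV has them; the pictures are not rectified), "R" (3x3) and "t" (3): a world point X has camera coordinates R X + t. Camera axes: x right, y down, z forward; pixel columns grow to the right and rows downward; lengths in m; the calibration is good to about 2 mm. A picture is of the moment at which its call begins.
A pose or a line that the arm cannot do raises robot.IKError and nothing moves.
- robot.close_job(): hands the job in; it is judged then, once.
The state is a dict: "t": time; "joint_pos": joint angles; "joint_velocities": joint speeds; "effort": joint torques, N m; "tcp_pos": TCP position; "tcp_rot": TCP orientation; "wrist_force": force on the tool from outside, world axes, zero at the start; "torque": the same for the moment, N m; "opening": opening from 0.0 (shut) to 1.0 (fully open); "gripper_force": force on a finger pad.
Only numpy, scipy, OpenCV 4.12 (cv2) and the standard library are available. Lean on these libraries where they do the work, as an engineer would, in place of code of your own. Each camera call takes 0.05 s, during which the arm holds its last target. There are 200 camera calls.

## Working session

There is one attempt and no reset: what is moved stays moved. The work goes in short steps, each a Python script; the robot and the scene stay as the last script left them, time stands still between calls to the robot, and variables do not carry over. Pictures are saved under pics/ and viewed, at most 10 in all, crops included, and the job is handed in when it is done.

```bash
mkdir -p pics; ls
python3 - <<'E'
from plant import robot
import numpy as np,cv2
for n in("top","side"):
    f=robot.grab_frame(n); np.savez(f"{n}0.npz",**f); cv2.imwrite(f"pics/{n}0.png",f["image"][:,:,::-1])
    print(n,f["fx"],f["dist_coeffs"],f["R"],f["t"], (f["range_z"]>0).mean())
print(robot.sense())
E
```

```text
pics
top 398.2821535339413 [-0.01631466  0.          0.          0.          0.        ] [[-0.02003487 -0.99977802  0.00652   ]
 [-0.97266793  0.01798186 -0.23150325]
 [ 0.23133462 -0.01097993 -0.97281228]] [0.04448326 0.56262075 0.96841841] 0.995953125
side 397.55088658013227 [-0.01840394  0.          0.          0.          0.        ] [[ 0.8423381  -0.53863043  0.01854136]
 [-0.25862022 -0.43414809 -0.86292005]
 [ 0.4728447   0.72207527 -0.5050002 ]] [-0.43730173  0.20316418  0.65926272] 0.99580859375
{'t': 0.1, 'joint_pos': array([ 1.25509813,  0.46935939, -0.04862129,  1.53358676,  0.02410388,
        1.14100787, -0.08230813]), 'joint_velocities': array([-0.00022185, -0.00277457,  0.00191999, -0.00513278, -0.00228291,
        0.00110933, -0.00018773]), 'effort': array([ 6.56113116e-04, -5.11515677e+01, -4.69234830e-02, -2.38389802e+01,
        1.07256902e-02,  4.36850954e-03,  1.26010451e-05]), 'tcp_pos': array([ 0.19083198, -0.64694045,  0.24906216]), 'tcp_rot': array([-3.13981791e+00,  5.43554094e-05,  2.86844527e-01]), 'wrist_force': array([-0.66645775,  0.39715469,  0.58840024]), 'torque': array([-0.00300626,  0.0126181 ,  0.01894174]), 'gripper_force': 0.0, 'opening': 0.9987643372160834}
```

View pics/top0.png

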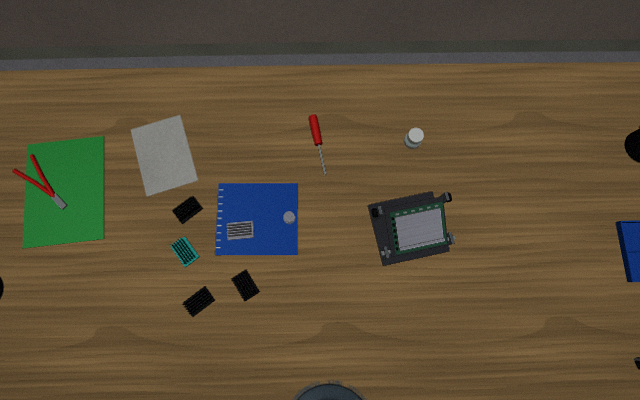

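View pics/side0.png

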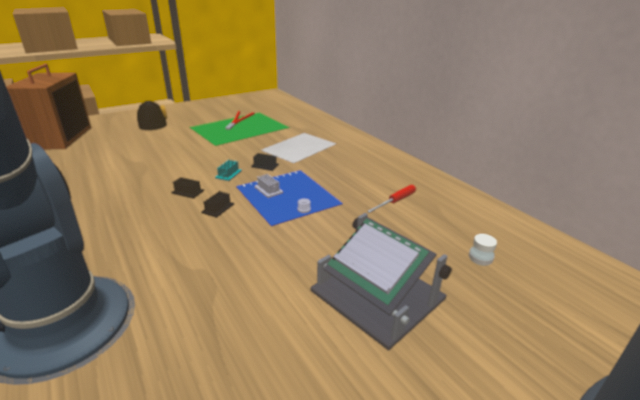

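The top view shows the silver heat sink at about (240,230) on the mat, with its long side along world y, and the round sink at (289,217). The stand is at (417,228), with its plate around (390–445, 207–250). Black and turquoise decoys lie off the mat. Next I'll get rough positions by ray and depth, then look from close by with the wrist camera.

```bash
cat > h.py <<'E'
import numpy as np,cv2
from scipy.spatial.transform import Rotation as Ro
def KD(f): return np.array([[f["fx"],0,f["cx"]],[0,f["fy"],f["cy"]],[0,0,1]],float),np.array(f["dist_coeffs"],float)
def rays(f,px):
    K,D=KD(f); u=cv2.undistortPoints(np.array(px,float).reshape(-1,1,2),K,D).reshape(-1,2)
    d=np.c_[u,np.ones(len(u))]@f["R"]; return -f["R"].T@f["t"],d   # d scaled so camera depth=1
def at_plane(f,px,p0,n=(0,0,1)):
    o,d=rays(f,px); n=np.array(n,float); return o+d*(((np.array(p0)-o)@n)/(d@n))[:,None]
def at_depth(f,px):
    px=np.array(px); o,d=rays(f,px); i=px.round().astype(int); return o+d*f["range_z"][i[:,1],i[:,0]][:,None]
def tri(f1,p1,f2,p2):
    A=[];b=[]
    for f,p in((f1,p1),(f2,p2)):
        o,d=rays(f,[p]); d=d[0]/np.linalg.norm(d[0]); P=np.eye(3)-np.outer(d,d); A.append(P); b.append(P@o)
    A=np.vstack(A);b=np.hstack(b); x=np.linalg.lstsq(A,b,rcond=None)[0]; return x,np.abs(A@x-b).max()
def pca(mask):
    c=max(cv2.findContours(mask.astype(np.uint8),cv2.RETR_EXTERNAL,cv2.CHAIN_APPROX_NONE)[0],key=cv2.contourArea); return c
E
python3 - <<'E'
from h import *
np.set_printoptions(precision=4,suppress=True)
t=dict(np.load("top0.npz")); s=dict(np.load("side0.npz"))
print("top sink,round,plate pts",at_depth(t,[(240,230),(289,217),(400,245),(440,238),(433,212),(396,219),(418,229),(330,290)]))
print("side sink, plate",at_depth(s,[(268,185),(304,205),(380,258)]))
print("sink tri",tri(t,(240,230),s,(268,184)))
from plant import robot
f=robot.grab_frame("wrist"); S=robot.sense()
T=Ro.from_euler('xyz',S["tcp_rot"]).as_matrix()
print("cam in tool",T.T@(-f["R"].T@f["t"]-S["tcp_pos"]),f["R"]@T,f["fx"])
for p in ([0.6,0.2,0.25],[0.55,-0.25,0.33]):
  for y in (0,np.pi/2,-np.pi/2,np.pi): print(p,y,robot.inverse_kinematics(p,[np.pi,0,y]))
E
```

```text
top sink,round,plate pts [[ 0.4916  0.22    0.0395]
 [ 0.5263  0.0922  0.0271]
 [ 0.4383 -0.1843  0.0911]
 [ 0.4541 -0.2863  0.0882]
 [ 0.5138 -0.264   0.1212]
 [ 0.4987 -0.1726  0.1187]
 [ 0.4752 -0.2285  0.1043]
 [ 0.3343 -0.0129 -0.0019]]
side sink, plate [[ 0.4835  0.1979  0.0341]
 [ 0.1092 -0.6234  0.5164]
 [ 0.4775 -0.2422  0.102 ]]
sink tri (array([0.4947, 0.2228, 0.0224]), np.float64(0.00027601276478800285))
cam in tool [ 0.0697  0.0002 -0.1227] [[-0.0008  1.      0.0008]
 [-0.9606 -0.0005 -0.2779]
 [-0.2779 -0.001   0.9606]] 329.5279990489471
[0.6, 0.2, 0.25] 0 [ 0.1786  0.5246 -0.8184  1.6074  0.4052  1.1878 -2.2974]
[0.6, 0.2, 0.25] 1.5707963267948966 [ 0.3377  0.6511 -1.1234  1.5989  0.6064  1.2823 -0.8851]
[0.6, 0.2, 0.25] -1.5707963267948966 [ 0.3601  0.6802 -1.1775  1.5978  0.646   1.3057  2.2262]
[0.6, 0.2, 0.25] 3.141592653589793 [ 0.3601  0.6802 -1.1775  1.5978  0.646   1.3057  0.6554]
[0.55, -0.25, 0.33] 0 [ 0.5458  0.3081 -0.2456  1.5934  0.0778  1.2497 -1.2841]
[0.55, -0.25, 0.33] 1.5707963267948966 [ 0.7559  0.3425 -0.5285  1.5809  0.1784  1.2667  0.1991]
[0.55, -0.25, 0.33] -1.5707963267948966 [-0.418   0.4625  1.1175  1.6465 -0.4287  1.3052 -2.3678]
[0.55, -0.25, 0.33] 3.141592653589793 [ 0.9232  0.3926 -0.7717  1.5715  0.2812  1.2923  1.6826]
```

```bash
python3 - <<'E'
from h import *
from plant import robot
np.set_printoptions(precision=4,suppress=True)
def snap(n):
    robot.sleep(0.3); f=robot.grab_frame("wrist"); np.savez(n+".npz",**f); cv2.imwrite(f"pics/{n}.png",f["image"][:,:,::-1])
h=np.pi/2
robot.goto([0.50,-0.26,0.28],[np.pi,0,h+.16]); snap("st1")
robot.move_straight([0.50,-0.20,0.28]); snap("st2")
robot.goto([0.50,0.20,0.20],[np.pi,0,h]); snap("hs1")
robot.move_straight([0.47,0.24,0.20]); snap("hs2")
print(robot.sense()["t"],robot.sense()["joint_pos"])
E
python3 -c "
import cv2,numpy as np
I=[cv2.imread(f'pics/{n}.png') for n in('st1','st2')]
cv2.imwrite('pics/stc.png',np.vstack([i[0:400,0:640] for i in I])[:, :])
a=cv2.imread('pics/stc.png');print(a.shape)"
```

```text
5.9 [ 0.0919  0.3943 -0.8074  1.9034  0.3396  0.9857 -0.8698]
(800, 640, 3)
```

View pics/st1.png

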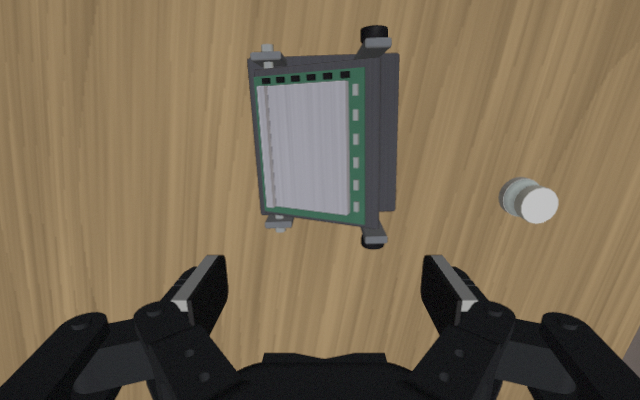

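View pics/hs1.png

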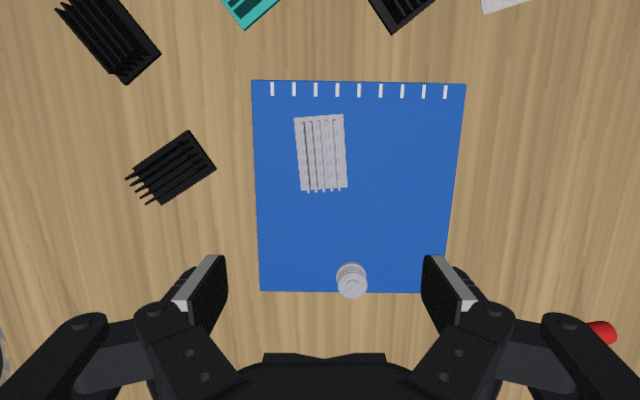

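Stand view: plate spans about cols 270–350, rows 80–213, with the stop rail as a strip at cols 258–272 on the robot side. The sink view shows the heat sink at cols 294–348, rows 114–192, tilted a few degrees, and the round sink at (351,280).

```bash
cat > m.py <<'E'
from h import *
np.set_printoptions(precision=4,suppress=True)
def cloud(f,m):
    v,u=np.nonzero(m&(f["range_z"]>0)); return at_depth(f,np.c_[u,v])
def grey(f,lo):
    hsv=cv2.cvtColor(f["image"],cv2.COLOR_RGB2HSV); return (hsv[...,1]<45)&(hsv[...,2]>lo)
def rect(P):
    (c,s,a)=cv2.minAreaRect((P[:,:2]*1000).astype(np.float32)); return np.array(c),s,a
if __name__=="__main__":
  for n in("hs1","hs2"):
    f=dict(np.load(n+".npz")); m=grey(f,90)
    l,L,st,ce=cv2.connectedComponentsWithStats(m.astype(np.uint8))
    for i in range(1,l):
        if st[i,4]<300: continue
        P=cloud(f,L==i); z=P[:,2]
        if np.hypot(*(np.median(P[:,:2],0)-[.49,.22]))>.08: continue
        print(n,i,st[i],"med",np.median(P,0),"z%",np.percentile(z,[1,10,50,90,99]))
        hi=P[z>.030]; print(" all",rect(P),"fins",rect(hi), "hi z",np.median(hi[:,2]))
        # base outline cast on the plane of base top (mat 4 + 6 mm)
    blue=(f["image"][...,2].astype(int)-f["image"][...,0]>60); B=cloud(f,blue); print(" mat z",np.median(B[:,2]))
  for n in("st1","st2"):
    f=dict(np.load(n+".npz")); m=grey(f,120); 
    l,L,st,ce=cv2.connectedComponentsWithStats(m.astype(np.uint8))
    for i in range(1,l):
        if st[i,4]<1500: continue
        P=cloud(f,L==i)
        if abs(np.median(P[:,1])+.23)>.06 : continue
        print(n,st[i],np.median(P,0)); c=np.median(P,0); Q=P
        for k in range(8):
            c=Q.mean(0); nn=np.linalg.svd(Q-c,full_matrices=False)[2][2]; nn*=np.sign(nn[2]); d=(P-c)@nn; Q=P[abs(d)<.002]
        tilt=np.arccos(nn[2]); yaw=np.arctan2(-nn[1],-nn[0])
        print(" plane",c,nn,"tilt",tilt,"yaw",yaw,"rms",((Q-c)@nn).std(),len(Q),len(P))
        x=np.array([np.cos(yaw)*np.cos(tilt),np.sin(yaw)*np.cos(tilt),np.sin(tilt)]); y=np.cross(nn,x)
        q=np.c_[(P-c)@x,(P-c)@y,d]*1000
        print(" rect of plate",rect((q/1000)[abs(d)<.002]), np.percentile(q,[0,1,99,100],axis=0))
        r=q[(q[:,2]>4)&(q[:,2]<8)]; print(" rail",len(r),r.min(0) if len(r) else 0,r.max(0) if len(r) else 0, rect(r/1000) if len(r)>5 else 0)
E
python3 m.py
```

```text
hs1 30 [ 294  114   53   79 3487] med [0.4969 0.2289 0.0093] z% [0.0061 0.0081 0.0093 0.036  0.037 ]
 all (array([496.6917, 224.7334]), (46.17140579223633, 72.1818618774414), 4.629703998565674) fins (array([496.1942, 226.1129]), (30.427978515625, 61.132568359375), 4.538257122039795) hi z 0.03569397967460197
hs1 55 [171 255  47  57 722] med [0.4528 0.2099 0.2204] z% [0.1982 0.2035 0.2204 0.2309 0.2335]
 all (array([451.5257, 208.5377]), (10.525935173034668, 5.961255073547363), 2.299964189529419) fins (array([451.5257, 208.5377]), (10.525935173034668, 5.961255073547363), 2.299964189529419) hi z 0.22042454782078363
hs1 56 [432 255  46  57 712] med [0.546  0.2097 0.2207] z% [0.1987 0.2037 0.2207 0.231  0.2321]
 all (array([547.2776, 208.2009]), (5.739670753479004, 9.967880249023438), 89.16915893554688) fins (array([547.2776, 208.2009]), (5.739670753479004, 9.967880249023438), 89.16915893554688) hi z 0.22073658974145774
 mat z 0.002858876303585667
hs2 48 [ 326  157   50   77 3197] med [0.4951 0.2301 0.0097] z% [0.0071 0.0081 0.0097 0.036  0.037 ]
 all (array([497.0233, 224.8329]), (46.206
[... 1858 characters left out ...]
  4.0311] [17.0529 22.0483  7.9822] (array([2.1007, 1.4558]), (41.332786560058594, 29.77294921875), 89.69070434570312)
st2 [ 250  150   89  124 9438] [ 0.477  -0.2274  0.104 ]
 plane [ 0.4792 -0.2277  0.1052] [-0.456  -0.0893  0.8855] tilt 0.4832579449556205 yaw 0.1933394061965974 rms 0.0006198904170365846 8014 9399
 rect of plate (array([-2.0731, -3.1591]), (78.21371459960938, 115.39955139160156), 0.15288488566875458) [[-61.4258 -69.6496  -9.3869]
 [-48.4434 -59.6149  -7.8082]
 [ 36.3647  53.3135   6.617 ]
 [ 37.2688  54.4366   7.8028]]
 rail 813 [-49.1559 -60.3551   4.0096] [-38.5292  54.1588   7.8028] (array([-43.87  ,  -3.0731]), (114.52863311767578, 9.88111400604248), 89.51808166503906)
```

Everything agrees with the given sizes:
- **Fins:** 30.5 × 61.5 mm.
- **Base:** 46 mm wide.
- **Plate and rail:** 115 × 78 mm, with the rail foot 87 mm up, tilt 0.483 and yaw 0.193.
- **Wrist camera:** reads z about 1.2 mm low.

Next is the grasp.

```bash
cat >> h.py <<'E'
tilt,yaw=.4827,.1925
N=np.array([-np.sin(tilt)*np.cos(yaw),-np.sin(tilt)*np.sin(yaw),np.cos(tilt)])
X=np.array([np.cos(tilt)*np.cos(yaw),np.cos(tilt)*np.sin(yaw),np.sin(tilt)]); Y=np.cross(N,X)
RF=np.array([.4793,-.2279,.1053])-.040*X-.0031*Y+[0,0,.001]
PR=Ro.from_matrix(np.c_[Y,X,-N]).as_euler('xyz')
def tgt(x,y,h): return RF+x*X+y*Y+h*N
E
python3 - <<'E'
from h import *
from plant import robot
np.set_printoptions(precision=4,suppress=True)
print(RF,PR,robot.inverse_kinematics(tgt(.027,0,.03),PR),robot.inverse_kinematics(tgt(.027,0,.12),PR))
o=[np.pi,0,np.pi/2+.079]; c=[.4962,.2262]
robot.goto([*c,.11],o); print(robot.move_straight([*c,.034],vel=.08,contact_N=8)); 
robot.grip(0.0,strength=70); S=robot.sense(); print(S["tcp_pos"],S["opening"],S["gripper_force"],S["wrist_force"])
robot.move_straight([*c,.15],vel=.12); robot.sleep(.3)
S=robot.sense(); print(S["t"],S["tcp_pos"],S["opening"],S["gripper_force"],S["wrist_force"])
f=robot.grab_frame("wrist"); np.savez("g.npz",**f); cv2.imwrite("pics/g.png",f["image"][:,:,::-1])
E
```

```text
[ 0.4451 -0.2377  0.0877] [2.6589 0.     1.7633] [ 1.4231  0.4826 -1.0278  2.2275  0.3522  0.2838  0.4017] [ 0.5943  0.0996  0.0624  2.2507 -0.7084  0.5751  1.4096]
False
[0.4966 0.2265 0.0345] 0.34049534097340756 70.11463522911072 [ 0.7318 -0.4028  3.7652]
9.4333 [0.496  0.2262 0.1496] 0.3442955969740939 69.36423540115356 [-0.803   0.0199 -1.1525]
```

View pics/g.png

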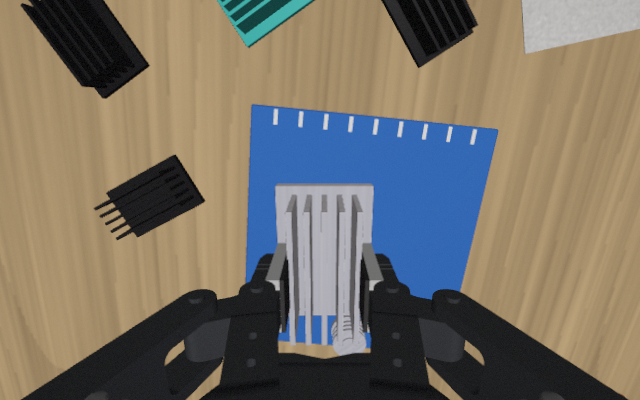

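The sink is held squarely: base at cols 276–373, fins upright between the pads. I'll check its attitude in the hand, then move above the plate.

Run:
```python
from m import *
from plant import robot
f=dict(np.load("g.npz")); S=robot.sense(); T=Ro.from_euler('xyz',S["tcp_rot"]).as_matrix()
m=grey(f,80); m[:, :277]=0; m[:,372:]=0; m[:187]=0; m[320:]=0
p=(cloud(f,m)-S["tcp_pos"])@T
for nm,q in(("fin tops",p[(p[:,2]<.003)&(p[:,2]>-.012)&(abs(p[:,1])<.017)]),("base",p[(p[:,2]>.018)&(p[:,2]<.032)&(abs(p[:,1])<.024)])):
    k=np.linalg.lstsq(np.c_[q[:,:2],np.ones(len(q))],q[:,2],rcond=None)[0]
    print(nm,len(q),"slopes",k,"med",np.median(q,0),"min",q.min(0),"max",q.max(0))
robot.move_straight([.4962,.2262,.24],vel=.2)
robot.goto(tgt(.03,0,.13),PR); print(robot.sense()["joint_pos"])
robot.move_straight(tgt(.03,0,.06),vel=.08); robot.sleep(.4)
S=robot.sense(); print(S["t"],S["joint_pos"],(S["tcp_pos"]-RF)@np.c_[X,Y,N],S["wrist_force"],PR-S["tcp_rot"])
f=robot.grab_frame("wrist"); np.savez("p1.npz",**f); cv2.imwrite("pics/p1.png",f["image"][:,:,::-1])
```

```text
fin tops 3583 slopes [ 0.0052 -0.0164 -0.0011] med [ 0.0099 -0.0011 -0.0011] min [-0.0197 -0.0168 -0.0119] max [0.0313 0.017  0.003 ]
base 5779 slopes [0.0012 0.0009 0.0254] med [ 0.0127 -0.0001  0.0257] min [-0.0357 -0.0238  0.018 ] max [0.0344 0.0217 0.0283]
[ 0.6827  0.0853 -0.0297  2.2369 -0.6674  0.5929  1.3666]
13.325 [ 0.6772  0.2233 -0.0908  2.2575 -0.8208  0.4358  1.4998] [ 0.0301 -0.0001  0.0602] [-0.2737  0.2859 -0.441 ] [ 0.0002 -0.0003  0.0001]
```

View pics/p1.png

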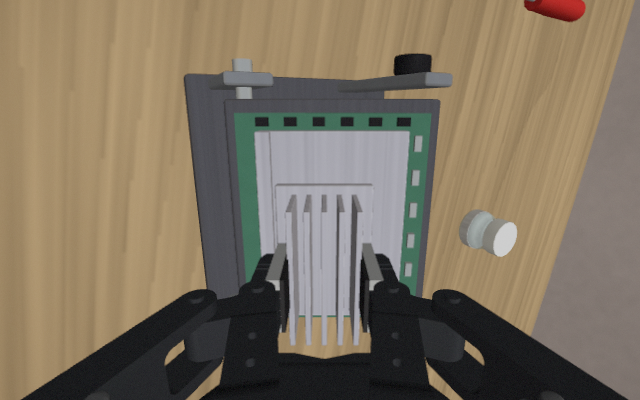

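The sink hovers over the plate, parallel to it, with the rail strip at cols 257–271 just left of the base edge (276). I'll re-measure the plate and rail from here in the tool frame before going down.

Run:
```python
from m import *
f=dict(np.load("p1.npz")); m=grey(f,90); m[:130]=0;m[315:]=0; m[:,:252]=0; m[:,412:]=0
p=(cloud(f,m)-RF)@np.c_[X,Y,N]*1000
q=p[abs(p[:,2])<4]; q=q[(q[:,0]>3)]
k=np.linalg.lstsq(np.c_[q[:,:2],np.ones(len(q))],q[:,2],rcond=None)[0]; print("plate plane",k,len(q),"max x,y",np.percentile(q,99.5,axis=0))
r=p[(p[:,2]>3.5)&(p[:,2]<8)&(p[:,0]<4)]; print("rail",len(r),np.percentile(r,[1,50,99],axis=0))
b=np.array([[np.percentile(r[abs(r[:,1]-y)<3,0],97),y] for y in range(15,55,6) if (abs(r[:,1]-y)<3).sum()>5]);print(np.polyfit(b[:,1],b[:,0],1),b[:,0])
```

```text
plate plane [-0.0049 -0.0005 -0.6065] 9162 max x,y [75.4895 57.3218  0.7527]
rail 1755 [[ -8.5595 -12.7094   3.7786]
 [ -4.4896  24.5333   5.3731]
 [ -0.6076  56.3949   6.9326]]
[-0.0009 -0.7102] [-0.7689 -0.7218 -0.7357 -0.623  -0.8013 -0.7551 -0.7757]
```

Run:
```python
from h import *
from plant import robot
np.set_printoptions(precision=4,suppress=True)
B=np.c_[X,Y,N]
def st(l):
    S=robot.sense(); q=(S["tcp_pos"]-RF)@B; print(l,"t",S["t"],"tcp",q*1000,"F",S["wrist_force"]@B,"op",S["opening"],S["gripper_force"]); return q
robot.move_straight(tgt(.028,0,.036),vel=.04); robot.sleep(.2); st("pre")
print(robot.move_straight(tgt(.028,0,.028),vel=.008,contact_N=2)); robot.sleep(.1); q=st("touch")
h=q[2]+.0012
robot.move_straight(tgt(.028,0,h),vel=.01); robot.sleep(.2); st("up")
print(robot.move_straight(tgt(.018,0,h),vel=.008,contact_N=3)); robot.sleep(.2); st("rail")
f=robot.grab_frame("wrist"); cv2.imwrite("pics/r.png",f["image"][:,:,::-1]); np.savez("r.npz",**f)
```

```text
pre t 14.325 tcp [28.1186 -0.1365 36.2109] F [-0.5577  0.9921 -1.1136] op 0.33950951487598013 69.38235998153687
True
touch t 15.15 tcp [27.9468  0.0263 30.0283] F [ 1.2811 -0.2284  2.7012] op 0.3392179413761627 69.91168141365051
up t 15.6833 tcp [27.6734  0.2204 31.0669] F [-0.8093  0.201  -0.7072] op 0.33981974481925475 69.4027841091156
True
rail t 16.6167 tcp [23.4653  0.0537 31.048 ] F [ 2.552  -0.5834  1.3826] op 0.3402901514669485 69.65548753738403
```

View pics/r.png

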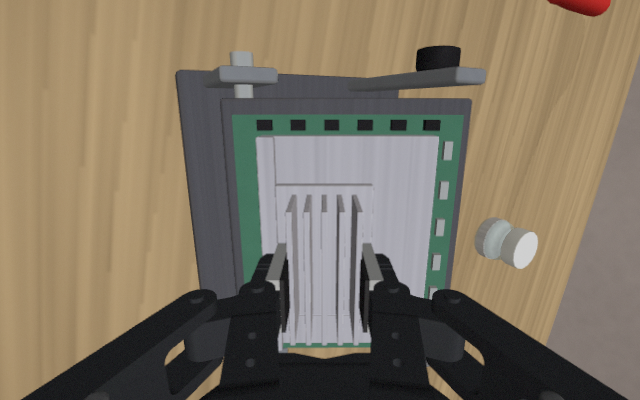

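The base edge (col 275) now sits against the rail strip, and the force confirms the contact. Next I'll press along the plate normal in small stages while watching the force.

```bash
python3 - <<'E'
from h import *
from plant import robot
np.set_printoptions(precision=3,suppress=True)
B=np.c_[X,Y,N]
def st(l):
    F=[]
    for _ in range(8): robot.sleep(.03); S=robot.sense(); F.append(S["wrist_force"]@B)
    q=(S["tcp_pos"]-RF)@B; print(l,"t",round(S["t"],2),"tcp",q*1000,"F",np.mean(F,0),"op",S["opening"]); return q,np.mean(F,0)
for h in (.0300,.0290,.0280,.0270,.0262):
    robot.move_straight(tgt(.0232,0,h),vel=.008,contact_N=8); q,F=st(h)
    if F[2]>8.0: break
f=robot.grab_frame("wrist"); np.savez("e.npz",**f); cv2.imwrite("pics/e.png",f["image"][:,:,::-1])
E
python3 - <<'E'
import sys; sys.path.insert(0,'.')
import os; os.chdir('.')
from m import *
for n in("r","e"):
    f=dict(np.load(n+".npz")); m=grey(f,90); m[:140]=0;m[310:]=0; m[:,:252]=0; m[:,440:]=0
    p=(cloud(f,m)-RF)@np.c_[X,Y,N]*1000
    q=p[(p[:,2]>-9)&(p[:,2]<3)&(((p[:,0]>52)&(p[:,0]<72)))]
    bt=p[(p[:,0]>3)&(p[:,0]<43)&(p[:,1]>24)&(p[:,1]<33)&(p[:,2]<12)]
    k=np.linalg.lstsq(np.c_[bt[:,:2],np.ones(len(bt))],bt[:,2],rcond=None)[0]
    print(n,"plate z",np.median(q[:,2]),len(q),"base top z",np.median(bt[:,2]),k)
E
```

```text
0.03 t 17.23 tcp [23.456  0.025 30.061] F [2.871 0.379 3.098] op 0.33825613148293054
0.029 t 17.77 tcp [23.445  0.012 29.076] F [3.52  1.171 3.988] op 0.33871107665367295
0.028 t 18.31 tcp [23.443  0.035 28.147] F [3.561 0.833 5.695] op 0.33940950220577415
0.027 t 18.85 tcp [23.459  0.056 27.24 ] F [4.022 1.132 7.026] op 0.34195337297027506
0.0262 t 19.37 tcp [23.43   0.03  26.517] F [3.633 1.33  8.217] op 0.33882003093566854
r plate z -0.8917919378410057 5530 base top z 6.158328237930645 [-0.0005  0.0279  5.559 ]
e plate z -4.649000649562067 5561 base top z 1.750649694163218 [-0.0104  0.1197 -0.8581]
```

Run:
```python
from m import *
for n in("g","r","e"):
    f=dict(np.load(n+".npz")); m=grey(f,80); m[:187]=0;m[318:]=0; m[:,:278]=0; m[:,371:]=0
    C=-f["R"].T@f["t"]; P=cloud(f,m); Z=f["R"][2]
    p=P@f["R"].T+f["t"]   # camera frame, tool-fixed
    a=np.array([[-.0008,1,.0008],[-.9606,-.0005,-.2779],[-.2779,-.001,.9606]]); q=(p@a+[.0697,.0002,-.1227])*1000  # tool frame
    for nm,w in(("base",(q[:,2]>21)&(q[:,2]<29)&(abs(q[:,1])<14)),("top",(q[:,2]>-5)&(q[:,2]<1)&(abs(q[:,1])<16))):
        s=q[w]
        for _ in range(4):
            k=np.linalg.lstsq(np.c_[s[:,:2],np.ones(len(s))],s[:,2],rcond=None)[0]; e=s@[-k[0],-k[1],1]-k[2]; s=s[abs(e)<1]
        print(n,nm,len(s),k,s[:,0].min(),s[:,0].max())
```

```text
g base 3488 [-0.0005  0.0043 25.7718] -35.80474428679248 33.69334381928898
g top 2793 [ 0.0005  0.0015 -1.1207] -17.791843080602344 30.698154488615895
r base 3564 [-0.0012  0.0001 25.718 ] -35.948392904940825 33.63157443840298
r top 2745 [-0.0013 -0.0019 -1.1875] -17.752395048128463 30.817405785863055
e base 3569 [ 0.0003  0.0043 25.6814] -35.896933423728534 33.68360777631893
e top 2774 [ 0.0017 -0.0016 -1.2204] -17.78203881751758 30.736243180498718
```

The sink sits within 0.005 rad of square in the hand and flush on the plate. The plate is pressed in about 3.7 mm and the edge is against the rail. Handing in.

```bash
python3 -c "
from plant import robot
print(robot.close_job()); print(robot.sense()['t'])"
```

```text
the job is handed in; nothing more can be done
None
the job is handed in; nothing more can be done
```

I handed the job in with the heat sink still gripped, flush on the plate against the rail and within about 1 mm of its middle, the plate pressed in about 3.7 mm; no verdict came back.

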